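# Change planes in the setting cradle and set the lever-cap screw

### The job

Swap the two hand planes: the dark steel one in the wooden cradle is finished and goes on the cork mat where the brass one stands, squarely and sole down, and the brass one goes down fully into the cradle. Then turn the brass plane's thumbscrew clockwise until it seats, back it off a quarter turn so that the iron can still be adjusted, and finish still gripping the thumbscrew there. Leave the dark plane's own screw as set, never tip a plane over, and do not disturb the other things on the bench.

Things in the scene. Friction and masses are not known exactly. Their poses are not given: they have to be found in the camera images.
- cradle: wooden setting cradle fixed to the bench, 208 (x) x 96 (y) x 26 mm high. Origin: centre of its underside. In its middle a 167 (x) x 56 (y) mm pocket: felt floor 18 mm above the origin, rim 8 mm above the floor. A plane fits either way round. The bench halfway between cradle and mat is bare and can take a plane meanwhile
- mat: cork parking mat fixed to the bench, 220 (x) x 110 (y) x 6 mm. Origin: centre of its underside; z up, top 6 mm above the origin
- done_plane: finished plane, dark steel with dark wood, at first in the cradle. Length 160 mm along its x (+x: toe), 50 mm wide across the flat upright cheeks (y), which are 32 mm high over the middle 90 mm, 24 mm at the ends: grasp there at the middle. Origin: middle of the sole, z up. 0.6 to 0.9 kg, balanced at its middle. Highest part: the thumbscrew, 64 mm above the sole
- next_plane: next plane, brass with pale wood, at first on the mat. Length 160 mm along its x (+x: toe), 50 mm wide across the flat upright cheeks (y), which are 32 mm high over the middle 90 mm, 24 mm at the ends: grasp there at the middle. Origin: middle of the sole, z up. 0.6 to 0.9 kg, balanced at its middle. Highest part: the thumbscrew, 64 mm above the sole
- next_plane_head (a point): centre of the head of the brass plane's thumbscrew: knurled brass disc, 28 mm across, 14 mm high, dark slot across its top; 13 mm behind the plane's middle, 54 mm above its sole. z: the screw's axis, leaning 12 degrees from the plane's z toward the toe; x: along the slot (turns with the screw). Only its 10 mm neck stands in the 10 mm below the head
- next_plane_screw (a joint): angle of the brass plane's thumbscrew, rad: 0 is seated (a hard stop); grows as it is turned anticlockwise seen from above (loosened). Starts 2.0 to 2.7 short of its seat, has a light friction of 0.04 N m, stays where it is left and does not rise noticeably as it turns
- done_plane_screw (a joint): the same for the dark plane's thumbscrew, already set at about 1.57: leave it
- oil_bottle: amber oil bottle with black cap, 44 dia x 105 mm; origin under its middle; to be left alone
- wax_tin: green round tin, 74 dia x 28 mm; origin under its middle; to be left alone
- pencil_pot: white cup of pencils, 70 dia, cup 80 mm tall, 145 mm with the pencils; origin under its middle; to be left alone
- hammer: wood-handled hammer lying on the bench, 240 mm long; origin under its middle; to be left alone
- screwdriver: wood-handled screwdriver lying on the bench, 190 mm long; origin under its middle; to be left alone
- marking_gauge: wooden marking gauge, 210 mm long, 54 mm tall; origin under its middle; to be left alone
- oilstone: grey sharpening stone in its wooden case, 78 x 215 x 36 mm; origin under its middle; to be left alone
- screw_dish: white dish of small screws, 104 dia x 16 mm; origin under its middle; to be left alone
Things that resemble listed ones, but are neither listed nor needed, are in the scene too. What is shaped like the next_plane but purple or turquoise is not meant.

How it is judged (in metres and radians):
On the way, in this order (a step that is already met when the one before it is completed fails the run):
1. the brass plane lies down in the cradle, the dark plane lies on the mat, both let go (x of next_plane in the frame of cradle between -0.008 and 0.008 m and y of next_plane in the frame of cradle between -0.007 and 0.007 m and z of next_plane in the frame of cradle between 0.014 and 0.022 m and angle between the x axis of next_plane and the x axis of cradle, either way round below 0.1 rad and x of done_plane in the frame of mat between -0.035 and 0.035 m and y of done_plane in the frame of mat between -0.03 and 0.03 m and z of done_plane in the frame of mat between 0.002 and 0.01 m and angle between the x axis of done_plane and the x axis of mat, either way round below 0.3 rad and contact force between the fingers and done_plane below 0.5 N and contact force between the fingers and next_plane below 0.5 N), for 0.2 s.
2. the brass plane's thumbscrew is turned home onto its seat (value of joint next_plane_screw below 0.06 rad), for 0.15 s.
At the end, for the whole second after the job is handed in: fingers grip the brass plane's thumbscrew (over 1 N), still, a quarter turn (within 0.3 rad) off its seat; brass plane flat on the cradle's floor (4 mm); dark plane flat on the mat, within 35 mm lengthwise, 30 mm sideways and 0.3 rad of square (either way round), its screw as set (0.3 rad) (x of next_plane in the frame of cradle between -0.008 and 0.008 m and y of next_plane in the frame of cradle between -0.007 and 0.007 m and z of next_plane in the frame of cradle between 0.014 and 0.022 m and angle between the x axis of next_plane and the x axis of cradle, either way round below 0.1 rad and x of done_plane in the frame of mat between -0.035 and 0.035 m and y of done_plane in the frame of mat between -0.03 and 0.03 m and z of done_plane in the frame of mat between 0.002 and 0.01 m and angle between the x axis of done_plane and the x axis of mat, either way round below 0.3 rad and value of joint next_plane_screw between 1.2708 and 1.8708 rad and velocity of joint next_plane_screw between -0.15 and 0.15 rad/s and value of joint done_plane_screw between 1.17 and 1.97 rad and contact force between the fingers and next_plane_screw above 1 N and linear speed of each of done_plane, next_plane below 0.03 m/s); the arm keeps its last pose, push and grip.
It fails at once if a plane is tipped by more than 40 degrees (angle between any of done_plane, next_plane's own z axis and vertical above 0.7 rad).
It fails at once if the dark plane's screw is turned (not (value of joint done_plane_screw between 1.17 and 1.97 rad)).
It fails at once if another thing on the bench is pushed more than 30 mm (distance of any of oil_bottle, wax_tin, pencil_pot, hammer, screwdriver, marking_gauge, oilstone, screw_dish from where it was at the start of the episode above 0.03 m).
It also fails if it takes over 72 s, if anything falls off the work surface, if the arm or the gripper's body presses on something with over 40 N, if the wrist force passes 120 N, or if a joint passes its speed limit or range.

### The arm

A 6-joint arm with a two-finger parallel gripper is mounted at the origin on the work surface. World frame = base frame: x ahead of the robot, y to its left, z up, the work surface at z = 0. Lengths are in mm, angles in rad, forces in N, time in s.
With the tool pointing down it reaches from about 275 to 1000 mm from the base axis. Payload 8.4 kg.
Tool frame: the origin (TCP) lies between the finger pads; the fingertips stand 22 mm ahead of it and the grasp point (between the pads) lies 3 mm ahead of it (r.nose_length is the z of the fingertips in the tool frame, in mm); z points along the fingers, y is the line along which they close (so a half turn about z gives the same grasp; the last joint's range is limited). The gripper opens to 85 mm and grips with 20 to 120 N. Pads are 22 mm wide; open, the fingers measure 114 mm over their backs; the gripper's body (76 mm by 85 mm) begins 54 mm behind the grasp point. The pads swing forward as they close: fully open they stand 13 mm farther back than shut.
Start: joints at [-1.176, 0.353, 1.633, -0, 1.155, -0.002], TCP at [241.542, -576.442, 218.281] pointing down, gripper open.
Joint ranges: [-2.63, 2.63], [-0.92, 2.1], [0.06, 2.66], [-1.3, 4.44], [0, 2.69], [-3.02, 3.02]. Speed limits (rad/s): [2.22, 2.22, 2.79, 3.14, 3.14, 3.14].

### API

Orientations are given as [roll, pitch, yaw] about the fixed x, y, z axes, in that order (R = Rz(yaw) Ry(pitch) Rx(roll)).
In Python, from rig import r, cams gives the robot as it stands.
- The arm moves only by the shell command python3 -m handwheel 'ROWS' [FORCE]. ROWS is rows parted by semicolons, their numbers by spaces, 1 to 5 of them, each of 7 numbers: a rotation vector rx, ry, rz in rad, then dx, dy, dz in mm, then the opening from 0.0 (shut) to 1.0 (fully open); each row shifts and turns the commanded pose from where the row before left it, along the tool's axes as they then stand; what a row does not reach is not made up. A row lasts 1/12 s, in which the tool goes at most 41.7 mm and 0.125 rad, less where a joint would pass 70% of its speed; a pose out of reach is approached as far as the arm can. The fingers move at their own pace and stop on an object; FORCE is the grip in N (left out, the last holds). Time passes only in rows, so rows that do not move let the fingers close. It prints the time, the measured TCP pose, the force, the opening and the grip force at its end.
- r.sense(): the state, without advancing time (a new reading comes with each control period).
- cams.grab_frame(name): name is "scene" or "top"; returns the picture (384x512x3 uint8, red, green, blue); there is no depth.
- cams.camera_params(name): a dict with "fx", "fy", "cx", "cy" (pixels), "dist_coeffs" ([k1, k2, p1, p2, k3] as OpenCV has them; the pictures are not rectified), "rvec" (rotation vector, rad) and "tvec" (3), from world to camera coordinates, as OpenCV has them. Camera axes: x right, y down, z forward; pixel columns grow to the right and rows downward; lengths in mm; the calibration is good to about 2 mm. A picture is of the moment at which its call begins. camera_params takes no time and is no camera call.
- r.sign_off(): hands the job in; it is judged then, once.
The state is a dict: "clock": time; "qpos": joint angles; "qvel": joint speeds; "joint_efforts": joint torques, N m; "eef_pos": TCP position; "tcp_rot": TCP orientation; "contact_force": force on the tool from outside, world axes, zero at the start; "wrist_torque": the same for the moment, N m; "opening": opening from 0.0 (shut) to 1.0 (fully open); "grasp_force": force on a finger pad.
Only numpy, scipy, OpenCV 4.12 (cv2) and the standard library are available. Lean on these libraries where they do the work, as an engineer would, in place of code of your own. Each camera call takes 0.05 s, during which the arm holds its last target. There are 200 camera calls.

## Working session

There is one attempt and no reset: what is moved stays moved. The work goes in short steps, Python scripts to look and compute and a shell command to move; the robot and the scene stay as the last step left them, time stands still between calls to the robot, and variables do not carry over. Pictures are saved under pics/ and viewed, at most 10 in all, crops included, and the job is handed in when it is done.

```bash
ls; mkdir -p pics; python3 - <<'E'
from rig import r,cams
import cv2
print(r.sense())
for n in ("scene","top"):
    im=cams.grab_frame(n); cv2.imwrite(f"pics/{n}0.png",im[:,:,::-1]); print(n,cams.camera_params(n))
E
```

```text
pics
{'clock': 0.0, 'qpos': array([-1.17640278e+00,  3.53640141e-01,  1.63410388e+00,  2.12541097e-05,
        1.15516164e+00, -2.40283583e-03]), 'qvel': array([ 6.34176584e-05, -6.77692457e-04,  4.53992700e-04, -6.81291412e-04,
       -1.47160508e-03, -1.74996264e-04]), 'joint_efforts': array([-2.21233063e-04, -6.05261350e+01, -3.42064619e+01, -1.43570412e-05,
        9.45047272e-03, -2.85609684e-05]), 'eef_pos': array([ 241.3684105 , -576.01177929,  217.57961782]), 'tcp_rot': array([-3.14027969e+00, -2.25881489e-05,  3.96787774e-01]), 'contact_force': array([ 0.65739427, -0.83945313, -0.2948724 ]), 'wrist_torque': array([-0.0038019 , -0.05056316, -0.02206286]), 'grasp_force': 0.0, 'opening': 1.0050806528393563}
scene {'fx': 450.51175696013144, 'fy': 450.51175696013144, 'cx': 267.014445640383, 'cy': 189.19257467546822, 'dist_coeffs': array([0.04543955, 0.        , 0.        , 0.        , 0.        ]), 'rvec': array([ 2.1289721 ,  0.71992545, -0.35959402]), 'tvec': array([-443.45170559, -102.22332602, 1629.52738527])}
top {'fx': 451.9947514417903, 'fy': 451.9947514417903, 'cx': 257.3130373200544, 'cy': 189.0900028488404, 'dist_coeffs': array([0.03175361, 0.        , 0.        , 0.        , 0.        ]), 'rvec': array([ 2.18670355, -2.14669499,  0.1393094 ]), 'tvec': array([  65.55126188,  533.48724929, 1662.39215212])}
```

View pics/scene0.png

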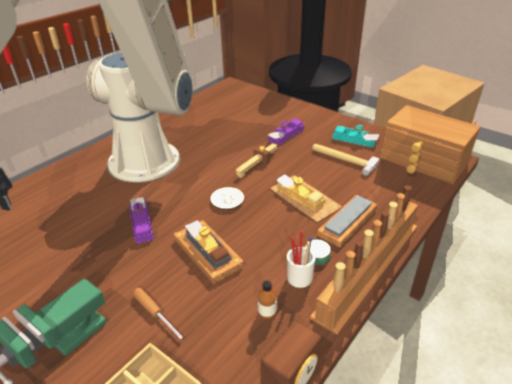

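View pics/top0.png

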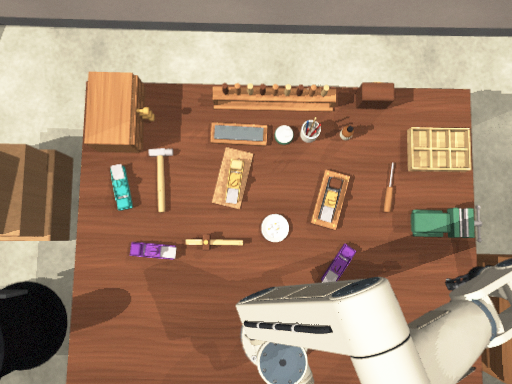

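The dark plane is in the cradle at scene (208,248) / top (331,199), and the brass plane is on the mat at scene (305,195) / top (234,178). The lookalikes are purple at top (152,250) and (341,262), and turquoise at top (121,186). Brass with pale wood fits only (234,178), so I'll confirm that in an enlarged crop.

```bash
cat > h.py <<'E'
import numpy as np, cv2
from rig import r,cams
P={n:cams.camera_params(n) for n in("scene","top")}
def K(n):
    p=P[n];return np.array([[p["fx"],0,p["cx"]],[0,p["fy"],p["cy"]],[0,0,1]])
def ray(n,uv):
    p=P[n];R=cv2.Rodrigues(p["rvec"])[0]
    u=cv2.undistortPoints(np.array([[uv]],float),K(n),p["dist_coeffs"])[0,0]
    return -R.T@p["tvec"], R.T@np.array([u[0],u[1],1])
def onz(n,uv,z):
    c,d=ray(n,uv);return c+d*(z-c[2])/d[2]
def tri(a,b):
    c1,d1=ray("scene",a);c2,d2=ray("top",b)
    d1=d1/np.linalg.norm(d1);d2=d2/np.linalg.norm(d2)
    s=np.linalg.lstsq(np.c_[d1,-d2],c2-c1,rcond=None)[0]
    p,q=c1+d1*s[0],c2+d2*s[1];return (p+q)/2,np.linalg.norm(p-q)
def proj(n,X):
    p=P[n];return cv2.projectPoints(np.array(X,float).reshape(-1,3),p["rvec"],p["tvec"],K(n),p["dist_coeffs"])[0][:,0]
def crop(im,c,k=5,w=80,h=60):
    x,y=c[0]-w//2,c[1]-h//2
    return cv2.resize(im[y:y+h,x:x+w],None,fx=k,fy=k,interpolation=cv2.INTER_CUBIC)
E
python3 - <<'E'
import cv2,numpy as np
from h import crop
t=cv2.imread("pics/top0.png");s=cv2.imread("pics/scene0.png")
cv2.imwrite("pics/c1.png",np.vstack([np.hstack([crop(t,(331,199)),crop(t,(234,178))]),np.hstack([crop(s,(208,250)),crop(s,(306,197))])]))
E
```

```text
(no output)
```

View pics/c1.png

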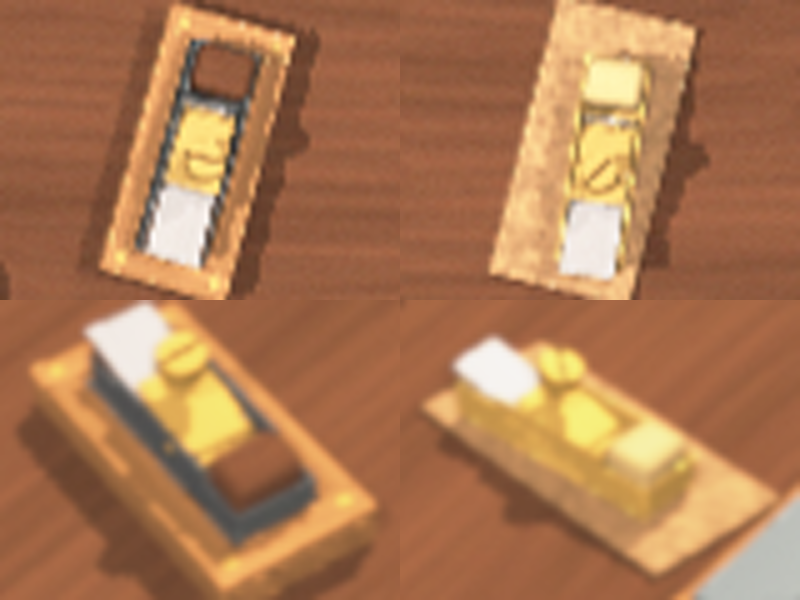

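The crops confirm it: brass body and pale knob stand on the cork, dark steel body and dark knob are in the cradle. In both planes the knob (toe) points up in the top image, and the slotted head is at about top (332,202) for dark and (234,182) for brass. Next I measure.

```bash
cat > m.py <<'E'
from h import *
t=cv2.imread("pics/top0.png");s=cv2.imread("pics/scene0.png")
def rect(im,n,c,w,h,z,thr):
    x,y=c[0]-w//2,c[1]-h//2
    m=(im[y:y+h,x:x+w].max(2)>thr).astype(np.uint8)
    m=cv2.morphologyEx(m,cv2.MORPH_OPEN,np.ones((3,3)))
    cs=cv2.findContours(m,0,cv2.CHAIN_APPROX_NONE)[0];c0=max(cs,key=cv2.contourArea)[:,0]+[x,y]
    W=np.array([onz(n,p,z)[:2] for p in c0],np.float32)
    return cv2.minAreaRect(W)
for thr in(150,165):
    for n,im,cc,mc in(("top",t,(331,199),(234,178)),("scene",s,(208,250),(306,197))):
        w,h=(64,76) if n=="top" else (84,70)
        print(thr,n,"cradle",rect(im,n,cc,w,h,26,thr),"mat",rect(im,n,mc,w,h,6,thr))
T=lambda c,p:((p[0]+.5)/5-.5+c[0]-40,(p[1]+.5)/5-.5+c[1]-30)
D,B=(331,199),(234,178);d,b=(208,250),(306,197)
for k,a,q in(("D head",T(d,(183,57)),T(D,(205,160))),("D knob",T(d,(258,165)),T(D,(223,70))),
             ("B head",T(b,(162,65)),T(B,(202,172))),("B knob",T(b,(245,145)),T(B,(213,83))),
             ("Cr corner R/toe",T(d,(375,205)),T(D,(297,38))),("Cr corner L/heel",T(d,(35,70)),T(D,(100,268)))):
    p,e=tri(a,q);print(k,p.round(1),round(e,1))
E
python3 m.py
```

```text
150 top cradle ((502.7705383300781, -198.12782287597656), (100.37667846679688, 216.06744384765625), 75.85540008544922) mat ((584.4968872070312, 208.77279663085938), (195.48464965820312, 226.4577178955078), 80.73487091064453)
150 scene cradle ((497.5048828125, -203.35536193847656), (244.78343200683594, 275.3560791015625), 39.28205490112305) mat ((580.0222778320312, 193.17239379882812), (291.3316650390625, 362.0382080078125), 37.153202056884766)
165 top cradle ((500.70849609375, -198.27536010742188), (96.93488311767578, 210.99124145507812), 75.00106048583984) mat ((578.9832153320312, 173.2591552734375), (112.4075927734375, 222.49948120117188), 77.26319885253906)
165 scene cradle ((496.8836364746094, -193.23696899414062), (110.80850982666016, 240.68307495117188), 75.37293243408203) mat ((585.7059326171875, 183.7613983154297), (239.46827697753906, 342.38818359375), 38.12989807128906)
D head [ 491.1 -194.5   73.8] 2.9
D knob [ 560.7 -212.7   48.6] 2.2
B head [554.3 163.2  66.2] 4.4
B knob [624.2 156.7  39.4] 1.5
Cr corner R/toe [ 612.2 -237.5   70.5] 80.5
Cr corner L/heel [ 387.7 -162.   -12.7] 81.9
```

```bash
cat > m2.py <<'E'
from h import *
T=lambda c,p:((p[0]+.5)/5-.5+c[0]-40,(p[1]+.5)/5-.5+c[1]-30)
D,B=(331,199),(234,178);d,b=(208,250),(306,197)
L=[("Cr toe+y",d,(375,205),D,(172,5)),("Cr toe-y",d,(220,290),D,(297,38)),("Cr heel-y",d,(33,70),D,(230,302)),
("mat toe+y",b,(375,197),B,(155,-2)),("mat toe-y",b,(255,277),B,(298,28)),("mat heel-y",b,(20,108),B,(232,302)),
("pl heel-y",b,(55,60),B,(212,278)),("pl heel+y",b,(95,37),B,(160,272)),("pl toe+y",b,(140,83),B,(172,205)),("pl toe-y",b,(100,102),B,(220,212))]
for k,c,p,C,q in L:
    X,e=tri(T(c,p),T(C,q));print(k,X.round(1),round(e,1))
print("Bhead top@67",onz("top",T(B,(202,172)),67),"knob@40",onz("top",T(B,(213,83)),40),"Dhead@79",onz("top",T(D,(205,160)),79))
print(r.nose_length)
E
python3 m2.py
```

```text
Cr toe+y [ 612.8 -179.1   23.3] 1.4
Cr toe-y [ 588.8 -273.5   24.9] 0.7
Cr heel-y [ 390.8 -220.1   26.7] 5.7
mat toe+y [694.9 203.5   2.3] 0.8
mat toe-y [674.6  93.7   1.6] 1.0
mat heel-y [462.2 139.5   4.3] 0.5
pl heel-y [477.9 154.5  41.6] 3.0
pl heel+y [482.  193.3  39.8] 3.4
pl toe+y [530.2 183.7  29.7] 4.7
pl toe-y [524.8 147.2  33.7] 5.7
Bhead top@67 [552.47037725 161.76943988  67.        ] knob@40 [623.44408428 156.2426618   40.        ] Dhead@79 [ 489.62374746 -194.61270187   79.        ]
22.0
```

```bash
cat > go.py <<'E'
# python3 go.py x y z yaw : total move in the current tool axes (tool vertical), translate first then rz
import sys; from h import *
from scipy.spatial.transform import Rotation as Ro
x,y,z,w=map(float,sys.argv[1:5]); S=r.sense(); A=Ro.from_euler("xyz",S["tcp_rot"])
d=A.inv().apply(np.array([x,y,z])-S["eef_pos"]); w0=S["tcp_rot"][2]; B=Ro.from_euler("xyz",[np.pi,0,w])
print("d",d.round(1),"rv",(A.inv()*B).as_rotvec().round(3),"q5",S["qpos"][5].round(2),"t",S["clock"],"rot",S["tcp_rot"].round(3))
E
H="python3 -m handwheel"
$H '0 0 0 25.7 -16.5 0 1;0 0 0 25.7 -16.5 0 1;0 0 0 25.7 -16.5 0 1;0 0 0 25.7 -16.5 0 1;0 0 0 25.7 -16.5 0 1' 60
$H '0 0 0 25.7 -16.5 0 1;0 0 0 25.7 -16.5 0 1;0 0 0 25.7 -16.5 0 1;0 0 0 25.7 -16.5 0 1;0 0 0 25.7 -16.5 0 1'
$H '0 0 0 25.7 -16.5 0 1;0 0 0 25.7 -16.5 0 1;0 0 0 25.7 -16.5 0 1;0 0 0 25.7 -16.5 0 1;0 0 0 25.7 -16.5 0 1'
$H '0 0 0.11 0 0 0 1;0 0 0.11 0 0 0 1;0 0 0.11 0 0 0 1;0 0 0.11 0 0 0 1;0 0 0.11 0 0 0 1'
$H '0 0 0.11 0 0 0 1;0 0 0 0 0 0 1;0 0 0 0 0 0 1'
python3 go.py 500.7 -198.3 52 -0.262
```

```text
clock: 0.52
eef_pos: [328.5, -449.3, 217.9]
tcp_rot: [-3.141, 0.0, 0.396]
contact_force: [1.0, 0.3, 0.6]
opening: 0.999
grasp_force: 0.0
clock: 0.93
eef_pos: [415.2, -323.5, 218.1]
tcp_rot: [-3.141, 0.0, 0.397]
contact_force: [0.3, -0.2, 0.4]
opening: 1.001
grasp_force: 0.0
clock: 1.35
eef_pos: [501.9, -197.7, 218.1]
tcp_rot: [-3.141, 0.0, 0.397]
contact_force: [0.7, -0.3, -0.5]
opening: 1.001
grasp_force: 0.0
clock: 1.77
eef_pos: [501.3, -198.9, 217.9]
tcp_rot: [-3.141, 0.001, -0.158]
contact_force: [0.1, 0.6, 0.1]
opening: 0.998
grasp_force: 0.0
clock: 2.02
eef_pos: [501.3, -199.1, 218.0]
tcp_rot: [-3.142, 0.0, -0.26]
contact_force: [-0.5, 0.2, -0.2]
opening: 0.999
grasp_force: 0.0
d [ -0.7  -0.6 166. ] rv [-0.     0.     0.002] q5 1.45 t 2.0167 rot [-3.142  0.    -0.26 ]
```

```bash
H="python3 -m handwheel"
$H '0 0 0 0 0 33 1;0 0 0 0 0 33 1;0 0 0 0 0 33 1;0 0 0 0 0 33 1;0 0 0 0 0 0 1'
$H '0 0 0 0 0 12 1;0 0 0 0 0 12 1;0 0 0 0 0 9 1;0 0 0 0 0 0 1'
$H '0 0 0 0 0 0 0.3;0 0 0 0 0 0 0.3;0 0 0 0 0 0 0.3;0 0 0 0 0 0 0.3;0 0 0 0 0 0 0.3' 60
$H '0 0 0 0 0 0 0.3;0 0 0 0 0 0 0.3;0 0 0 0 0 0 0.3' 60
$H '0 0 0 0 0 -6 0.3;0 0 0 0 0 -10 0.3;0 0 0 0 0 -10 0.3;0 0 0 0 0 -10 0.3;0 0 0 0 0 0 0.3'
```

```text
clock: 2.43
eef_pos: [497.4, -197.6, 80.9]
tcp_rot: [-3.14, 0.009, -0.26]
contact_force: [-2.3, 0.5, 0.1]
opening: 1.002
grasp_force: 0.0
clock: 2.77
eef_pos: [500.8, -198.9, 52.5]
tcp_rot: [-3.141, 0.002, -0.262]
contact_force: [-0.7, 1.2, -0.1]
opening: 0.999
grasp_force: 0.0
clock: 3.18
eef_pos: [502.0, -199.1, 53.9]
tcp_rot: [-3.141, -0.001, -0.264]
contact_force: [1.8, 4.5, 1.8]
opening: 0.313
grasp_force: 16.5
clock: 3.43
eef_pos: [502.0, -199.0, 53.8]
tcp_rot: [-3.141, -0.001, -0.263]
contact_force: [0.6, 4.6, 5.8]
opening: 0.307
grasp_force: 22.3
clock: 3.85
eef_pos: [503.1, -200.0, 92.1]
tcp_rot: [3.141, -0.004, -0.263]
contact_force: [0.4, 0.2, 0.6]
opening: 0.297
grasp_force: 0.0
```

```bash
python3 - <<'E'
from h import *
s=cams.grab_frame("scene")[:,:,::-1];t=cams.grab_frame("top")[:,:,::-1]
cv2.imwrite("pics/c2.png",np.hstack([crop(s,(208,240),5,80,80),crop(t,(331,199),5,80,80)]))
print(r.sense()["contact_force"],r.sense()["opening"])
E
```

```text
[ 0.36084999 -0.73087647 -0.37864888] 0.3022032591662676
```

View pics/c2.png

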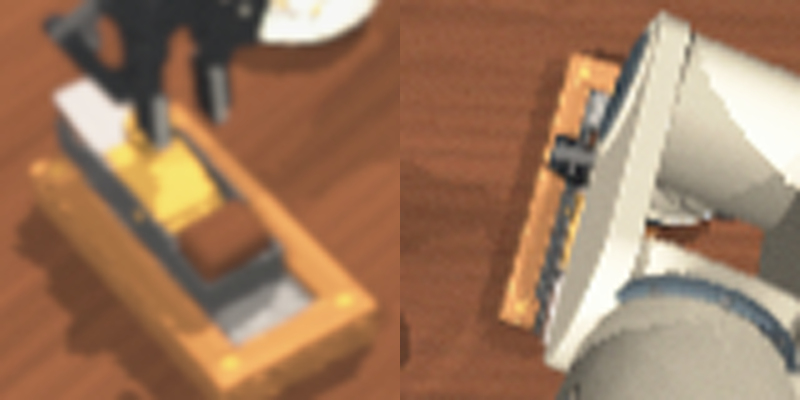

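The dark plane wasn't held. It has slid toward its heel, leaving the pocket floor bare at the toe end (crop (265,310)), and the fingers at opening 0.3 are above it at crop (155,130) and (215,110). I'll check the fingertip geometry against the image before regrasping.

```bash
python3 - <<'E'
from h import *
X=[[503,-200,92],[503,-200,70]]
ey=np.array([np.sin(-.262),-np.cos(-.262),0])
for o in(13,-13): X.append(np.array([503,-200,70])+o*ey)
X+= [[500.7-104*.966+0,-198.3+104*.259,26],[500.7+104*.966,-198.3-104*.259,26]]
p=proj("scene",X);print(((p-[168,200]+.5)*5).round())
E
H="python3 -m handwheel"
$H '0 0 0 0 0 -30 1;0 0 0 0 0 -30 1;0 0 0 0 0 -30 1;0 0 0 0 0 -30 1;0 0 0 0 0 0 1'
$H '0 0 0 -40 0 0 1;0 0 0 -40 0 0 1;0 0 0 -40 0 0 1;0 0 0 0 -40 0 1;0 0 0 0 -40 0 1'
$H '0 0 0 -40 -40 0 1;0 0 0 0 -40 0 1;0 0 0 0 -40 0 1;0 0 0 0 -40 0 1;0 0 0 0 0 0 1'
python3 - <<'E'
from h import *
s=cams.grab_frame("scene")[:,:,::-1];t=cams.grab_frame("top")[:,:,::-1]
cv2.imwrite("pics/s3.png",s);cv2.imwrite("pics/t3.png",t)
cv2.imwrite("pics/c3.png",np.hstack([crop(s,(208,240),5,80,80),crop(t,(331,199),5,80,80)]))
E
```

```text
[[187. 147.]
 [190. 177.]
 [169. 188.]
 [211. 167.]
 [102. 132.]
 [300. 344.]]
clock: 4.37
eef_pos: [504.4, -200.4, 215.1]
tcp_rot: [3.141, -0.009, -0.263]
contact_force: [0.9, -0.3, 0.4]
opening: 0.987
grasp_force: 0.0
clock: 4.78
eef_pos: [404.1, -91.5, 209.1]
tcp_rot: [3.141, -0.0, -0.27]
contact_force: [2.6, -0.4, 0.2]
opening: 1.001
grasp_force: 0.0
clock: 5.2
eef_pos: [418.5, 66.8, 209.5]
tcp_rot: [-3.139, -0.002, -0.259]
contact_force: [1.2, -0.8, -0.2]
opening: 1.0
grasp_force: 0.0
```

View pics/c3.png

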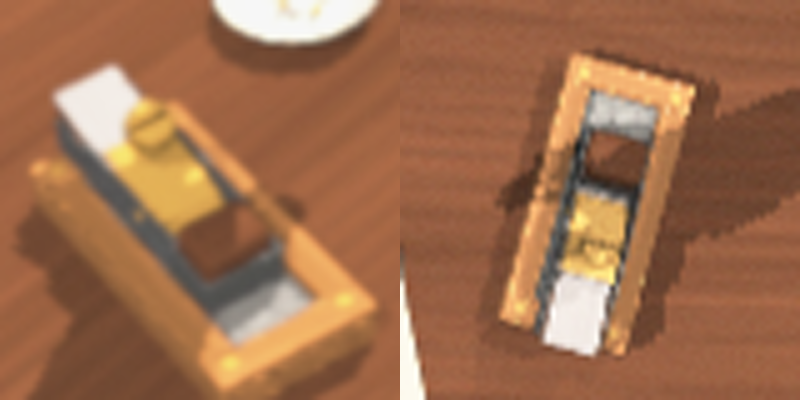

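The dark plane lies about 25–30 mm heelward, upright, with its heel end over the rim; the fingertips looked higher than the stated geometry predicts. I'll check the fingertips in the present pictures.

```bash
python3 - <<'E'
from h import *
print(tri((212,223.6),(326,192)))
S=r.sense();e=S["eef_pos"];print(e)
w=S["tcp_rot"][2];ey=np.array([np.sin(w),-np.cos(w),0])
s=cv2.imread("pics/s3.png");p=proj("scene",[e,e-[0,0,22],e-[0,0,22]+42*ey,e-[0,0,22]-42*ey]);print(p)
c=tuple(p[0].astype(int));im=crop(s,c,6,100,100)
q=((p-np.array(c)+50+.5)*6).astype(int)
for k,a in enumerate(q): cv2.circle(im,tuple(int(v) for v in a),4,[(0,0,255),(0,255,0),(255,0,0),(255,0,0)][k],-1)
cv2.imwrite("pics/c4.png",im)
E
```

```text
(array([ 514.26306728, -174.95555275,   99.80906929]), np.float64(11.490118212110762))
[416.67184628  62.55787836 208.89550995]
[[241.73063129 140.28803707]
 [242.00327    146.59866524]
 [230.38375181 151.24096145]
 [253.2758761  142.09145198]]
```

View pics/c4.png

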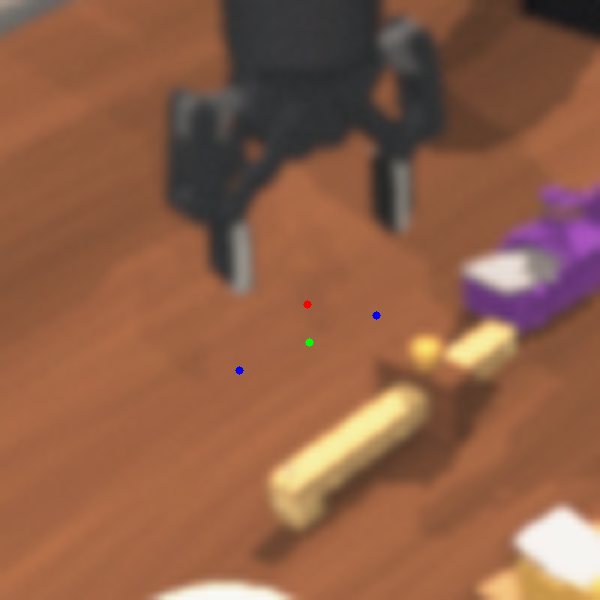

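The fingertips are at crop (233,290) and (395,228), about 46 mm higher than the stated tool frame predicts when open, and about 34 mm higher at opening 0.3. So the real pads sit roughly 33 mm farther back than stated, and that is why I caught the screw head. I'll correct for it.

```bash
python3 - <<'E'
from h import *
s=lambda x,y:((x+.5)/5-.5+168,(y+.5)/5-.5+200); t=lambda x,y:((x+.5)/5-.5+291,(y+.5)/5-.5+159)
for k,a,b in(("head",s(150,122),t(196,240)),("knob",s(225,235),t(214,155)),("heel-y",s(60,100),t(192,356)),("heel+y",s(112,68),t(138,346))):
    print(k,tri(a,b))
print("head top z80",onz("top",t(196,240),82))
E
python3 go.py 480 -192 150 -0.262
```

```text
head (array([ 466.23180631, -188.79747077,   81.90000701]), np.float64(3.443196371705544))
knob (array([ 533.31535251, -206.67521982,   49.72529161]), np.float64(0.44664099442281985))
heel-y (array([ 385.63362183, -188.0018055 ,   54.4362907 ]), np.float64(3.262238663018173))
heel+y (array([ 391.06276435, -149.55359536,   55.21421493]), np.float64(0.04501014304275538))
head top z80 [ 467.41098034 -187.52804426   82.        ]
d [126.5 229.8  58.9] rv [0.    0.    0.003] q5 1.98 t 5.3 rot [ 3.141  0.    -0.259]
```

```bash
H="python3 -m handwheel"
$H '0 0 0 17.7 32.9 0 1;0 0 0 17.7 32.9 0 1;0 0 0 17.7 32.9 0 1;0 0 0 17.7 32.9 0 1;0 0 0 17.7 32.9 0 1'
$H '0 0 0 17.7 32.9 0 1;0 0 0 17.7 32.9 0 1;0 0 0 0 0 10 1;0 0 0 0 0 35 1;0 0 0 0 0 35 1'
$H '0 0 0 0 0 35 1;0 0 0 0 0 20 1;0 0 0 0 0 0 1;0 0 0 0 0 0 1' 
python3 go.py 477.5 -191.5 14 -0.262
```

```text
clock: 5.72
eef_pos: [458.5, -123.8, 209.1]
tcp_rot: [3.141, 0.0, -0.265]
contact_force: [0.4, 1.6, 0.2]
opening: 0.998
grasp_force: 0.0
clock: 6.13
eef_pos: [476.4, -196.0, 129.2]
tcp_rot: [3.141, -0.003, -0.267]
contact_force: [-0.3, 0.5, -0.3]
opening: 1.003
grasp_force: 0.0
clock: 6.47
eef_pos: [474.9, -193.9, 73.6]
tcp_rot: [-3.141, 0.003, -0.265]
contact_force: [-0.5, -0.3, 0.9]
opening: 1.0
grasp_force: 0.0
d [ 2.1 -2.9 59.6] rv [-0.     0.003 -0.003] q5 1.45 t 6.4667 rot [-3.141e+00  3.000e-03 -2.650e-01]
```

```bash
H="python3 -m handwheel"
$H '0 0 0 1.5 -2 15 1;0 0 0 0 0 15 1;0 0 0 0 0 15 1;0 0 0 0 0 14 1;0 0 0 0 0 0 1'
$H '0 0 0 0 0 0 0;0 0 0 0 0 0 0;0 0 0 0 0 0 0;0 0 0 0 0 0 0;0 0 0 0 0 0 0' 100
$H '0 0 0 0 0 0 0;0 0 0 0 0 0 0'
$H '0 0 0 0 0 -4 0;0 0 0 0 0 -8 0;0 0 0 0 0 -8 0;0 0 0 0 0 0 0'
```

```text
clock: 6.88
eef_pos: [478.1, -192.2, 15.2]
tcp_rot: [3.142, 0.001, -0.264]
contact_force: [-1.6, 0.7, 0.4]
opening: 1.002
grasp_force: 0.0
clock: 7.3
eef_pos: [479.7, -192.5, 17.3]
tcp_rot: [3.141, -0.003, -0.263]
contact_force: [-2.6, -1.3, 13.2]
opening: 0.561
grasp_force: 101.7
clock: 7.47
eef_pos: [479.7, -192.5, 17.3]
tcp_rot: [3.141, -0.003, -0.263]
contact_force: [-2.9, -0.3, 14.1]
opening: 0.562
grasp_force: 101.7
clock: 7.8
eef_pos: [479.2, -192.1, 36.8]
tcp_rot: [3.141, -0.002, -0.263]
contact_force: [0.9, -0.2, -7.5]
opening: 0.565
grasp_force: 105.3
```

```bash
H="python3 -m handwheel"
$H '0 0 0 0 0 -15 0;0 0 0 0 0 -15 0;0 0 0 1.7 -15 0 0;0 0 0 1.7 -25 0 0;0 0 0 1.7 -25 0 0'
$H '0 0 0 1.7 -25 0 0;0 0 0 1.7 -25 0 0;0 0 0 1.7 -25 0 0;0 0 0 1.7 -25 0 0;0 0 0 1.7 -25 0 0'
$H '0 0 0 0 0 0 0;0 0 0 0 0 15 0;0 0 0 0 0 20 0;0 0 0 0 0 20 0;0 0 0 0 0 0 0'
python3 go.py 540 -12 0 -0.262
```

```text
clock: 8.22
eef_pos: [500.4, -130.2, 65.7]
tcp_rot: [-3.142, -0.001, -0.265]
contact_force: [0.1, 0.2, -8.0]
opening: 0.561
grasp_force: 106.4
clock: 8.63
eef_pos: [541.0, -10.6, 65.2]
tcp_rot: [3.142, 0.0, -0.263]
contact_force: [-0.3, -0.3, -8.1]
opening: 0.564
grasp_force: 106.4
clock: 9.05
eef_pos: [538.1, -11.9, 7.2]
tcp_rot: [3.14, 0.006, -0.263]
contact_force: [-1.9, 0.8, -8.2]
opening: 0.564
grasp_force: 106.7
d [ 1.9 -0.4  7.2] rv [ 0.001  0.006 -0.001] q5 1.81 t 9.05 rot [ 3.14   0.006 -0.263]
```

Lower in small steps until the bench takes the weight.

```bash
H="python3 -m handwheel"
$H '0 0 0 0 0 5 0;0 0 0 0 0 3 0;0 0 0 0 0 0 0'
$H '0 0 0 0 0 2 0;0 0 0 0 0 2 0;0 0 0 0 0 0 0'
$H '0 0 0 0 0 1.5 0;0 0 0 0 0 0 0'
```

```text
clock: 9.3
eef_pos: [541.4, -12.0, 2.6]
tcp_rot: [-3.141, -0.001, -0.263]
contact_force: [0.7, -0.1, -7.6]
opening: 0.563
grasp_force: 107.0
clock: 9.55
eef_pos: [541.7, -11.9, -1.1]
tcp_rot: [-3.141, -0.001, -0.263]
contact_force: [-1.3, 0.4, -0.8]
opening: 0.565
grasp_force: 107.7
clock: 9.72
eef_pos: [541.3, -11.8, -2.6]
tcp_rot: [-3.141, -0.001, -0.263]
contact_force: [-3.6, 0.9, 1.4]
opening: 0.564
grasp_force: 108.1
```

```bash
H="python3 -m handwheel"
$H '0 0 0 0 0 2 0;0 0 0 0 0 0 0;0 0 0 0 0 0 1;0 0 0 0 0 0 1;0 0 0 0 0 0 1' 
$H '0 0 0 0 0 0 1;0 0 0 0 0 -20 1;0 0 0 0 0 -40 1;0 0 0 0 0 -40 1;0 0 0 0 0 0 1'
python3 go.py 564 160.7 2 -0.1
```

```text
clock: 10.13
eef_pos: [541.8, -12.0, -4.9]
tcp_rot: [-3.141, -0.001, -0.263]
contact_force: [-0.8, -0.5, 0.4]
opening: 0.956
grasp_force: 0.0
clock: 10.55
eef_pos: [545.6, -12.0, 101.4]
tcp_rot: [-3.139, -0.01, -0.263]
contact_force: [2.4, 0.1, 1.0]
opening: 1.001
grasp_force: 0.0
d [ -28.1 -171.4   99.5] rv [-0.002 -0.01  -0.163] q5 1.81 t 10.55 rot [-3.139 -0.01  -0.263]
```

```bash
H="python3 -m handwheel"
$H '0 0 0 -5.6 -34.3 -4 1;0 0 0 -5.6 -34.3 -4 1;0 0 0 -5.6 -34.3 0 1;0 0 0 -5.6 -34.3 0 1;0 0 0 -5.6 -34.3 0 1'
$H '0 0 -0.08 0 0 0 1;0 0 -0.08 0 0 0 1;0 0 0 0 0 0 1;0 0 0 0 0 0 1'
python3 go.py 564 160.7 2 -0.1
python3 - <<'E'
from h import *
s=cams.grab_frame("scene")[:,:,::-1];t=cams.grab_frame("top")[:,:,::-1]
cv2.imwrite("pics/s5.png",s);cv2.imwrite("pics/t5.png",t)
cv2.imwrite("pics/c5.png",np.hstack([crop(s,(306,185),5,80,80),crop(s,(250,235),5,80,80)]))
E
```

```text
clock: 10.97
eef_pos: [558.9, 162.6, 103.1]
tcp_rot: [-3.141, -0.001, -0.264]
contact_force: [-0.2, -1.0, 1.0]
opening: 1.001
grasp_force: 0.0
clock: 11.3
eef_pos: [558.7, 161.0, 102.7]
tcp_rot: [3.142, -0.0, -0.105]
contact_force: [-0.1, 0.2, 0.6]
opening: 1.0
grasp_force: 0.0
d [  5.3  -0.2 100.7] rv [ 0.    -0.    -0.005] q5 1.95 t 11.3 rot [ 3.142 -0.    -0.105]
```

View pics/c5.png

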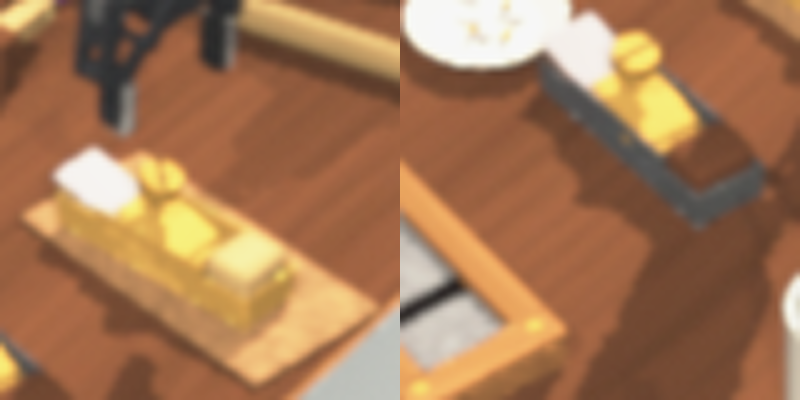

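The dark plane stands upright on the bench at crop (655,120), clear of the dish. The brass plane is undisturbed under the open fingers at crop (115,125) and (220,62). Now I descend and grasp it.

```bash
H="python3 -m handwheel"
$H '0 0 0 5 0 25 1;0 0 0 0 0 25 1;0 0 0 0 0 25 1;0 0 0 0 0 13 1;0 0 0 0 0 11 1'
$H '0 0 0 0 0 0 1;0 0 0 0 0 0 0;0 0 0 0 0 0 0;0 0 0 0 0 0 0;0 0 0 0 0 0 0' 100
$H '0 0 0 0 0 0 0;0 0 0 0 0 0 0;0 0 0 0 0 0 0'
$H '0 0 0 0 0 -4 0;0 0 0 0 0 -8 0;0 0 0 0 0 -8 0;0 0 0 0 0 0 0'
python3 go.py 500.7 -198.3 60 -0.262
```

```text
clock: 11.82
eef_pos: [563.0, 159.8, 2.4]
tcp_rot: [3.141, 0.002, -0.105]
contact_force: [-0.4, 1.4, 0.2]
opening: 0.997
grasp_force: 0.0
clock: 12.23
eef_pos: [565.1, 161.1, 5.8]
tcp_rot: [-3.14, -0.003, -0.104]
contact_force: [-0.8, 1.5, 8.6]
opening: 0.56
grasp_force: 104.7
clock: 12.48
eef_pos: [565.1, 161.1, 5.8]
tcp_rot: [-3.14, -0.003, -0.103]
contact_force: [-0.8, 1.8, 8.9]
opening: 0.561
grasp_force: 104.7
clock: 12.82
eef_pos: [564.4, 160.7, 25.5]
tcp_rot: [-3.141, -0.002, -0.103]
contact_force: [1.2, -0.5, -7.0]
opening: 0.561
grasp_force: 104.8
d [-26.4 363.6 -34.8] rv [-0.001 -0.002  0.159] q5 1.95 t 12.8167 rot [-3.141e+00 -2.000e-03 -1.030e-01]
```

```bash
H="python3 -m handwheel"
$H '0 0 0 0 0 -20 0;0 0 0 0 0 -30 0;0 0 0 0 0 -30 0;0 0 0 -2 20 -8 0;0 0 0 -2 34.4 0 0'
$H '0 0 0 -2 35 0 0;0 0 0 -2 35 0 0;0 0 0 -2 35 0 0;0 0 0 -2 35 0 0;0 0 0 -2 35 0 0'
$H '0 0 0 -2 35 0 0;0 0 0 -2 35 0 0;0 0 0 -2 35 0 0;0 0 0 -4 20 0 0;0 0 0 -2.6 10 0 0'
$H '0 0 0.08 0 0 0 0;0 0 0.079 0 0 0 0;0 0 0 0 0 20 0;0 0 0 0 0 20 0;0 0 0 0 0 0 0'
$H '0 0 0 0 0 0 0'
python3 go.py 502.5 -199.2 28 -0.262
```

```text
clock: 13.23
eef_pos: [556.9, 109.0, 115.2]
tcp_rot: [-3.139, -0.007, -0.101]
contact_force: [1.3, -0.9, -8.5]
opening: 0.562
grasp_force: 106.8
clock: 13.65
eef_pos: [525.2, -67.8, 111.9]
tcp_rot: [3.142, 0.0, -0.103]
contact_force: [-0.1, 0.3, -7.5]
opening: 0.557
grasp_force: 106.8
clock: 14.07
eef_pos: [498.7, -201.9, 111.8]
tcp_rot: [3.141, 0.0, -0.105]
contact_force: [0.9, -0.0, -7.3]
opening: 0.555
grasp_force: 106.8
clock: 14.48
eef_pos: [497.1, -197.8, 68.9]
tcp_rot: [-3.141, 0.006, -0.262]
contact_force: [-2.2, 1.3, -8.2]
opening: 0.559
grasp_force: 106.6
clock: 14.57
eef_pos: [498.5, -198.4, 71.1]
tcp_rot: [-3.141, 0.003, -0.262]
contact_force: [0.6, -0.9, -7.8]
opening: 0.56
grasp_force: 106.6
d [ 4.2 -0.3 43.1] rv [-0.     0.003  0.   ] q5 1.45 t 14.5667 rot [-3.141e+00  3.000e-03 -2.620e-01]
```

```bash
H="python3 -m handwheel"
$H '0 0 0 3 0 15 0;0 0 0 0 0 15 0;0 0 0 0 0 5 0;0 0 0 0 0 0 0;0 0 0 0 0 0 0'
python3 go.py 502.5 -199.2 28 -0.262
```

```text
clock: 14.98
eef_pos: [502.8, -200.0, 37.5]
tcp_rot: [-3.142, -0.0, -0.262]
contact_force: [0.1, -0.7, -7.2]
opening: 0.558
grasp_force: 106.6
d [-0.5 -0.7  9.5] rv [-0. -0. -0.] q5 1.45 t 14.9833 rot [-3.142 -0.    -0.262]
```

```bash
H="python3 -m handwheel"
$H '0 0 0 -0.5 -0.7 4 0;0 0 0 0 0 4 0;0 0 0 0 0 0 0;0 0 0 0 0 0 0'
$H '0 0 0 0 0 3 0;0 0 0 0 0 3 0;0 0 0 0 0 0 0'
$H '0 0 0 0 0 2 0;0 0 0 0 0 2 0;0 0 0 0 0 0 0'
python3 go.py 502.5 -199.2 17.8 -0.262
```

```text
clock: 15.32
eef_pos: [502.1, -199.2, 28.8]
tcp_rot: [-3.142, 0.0, -0.262]
contact_force: [-0.3, -0.3, -6.7]
opening: 0.563
grasp_force: 106.8
clock: 15.57
eef_pos: [502.4, -199.2, 22.8]
tcp_rot: [-3.141, -0.0, -0.262]
contact_force: [-1.8, 3.4, -0.0]
opening: 0.555
grasp_force: 107.8
clock: 15.82
eef_pos: [502.4, -199.2, 21.3]
tcp_rot: [-3.141, -0.0, -0.262]
contact_force: [-13.0, 6.7, 33.6]
opening: 0.557
grasp_force: 111.8
d [0.1 0.  3.5] rv [-0. -0. -0.] q5 1.45 t 15.8167 rot [-3.141 -0.    -0.262]
```

```bash
H="python3 -m handwheel"
$H '0 0 0 0 0 -5 0;0 0 0 -2.5 -0.5 0 0;0 0 0 0 0 0 0;0 0 0 0 0 3 0;0 0 0 0 0 0 0'
$H '0 0 0 0 0 2 0;0 0 0 0 0 0 0;0 0 0 0 0 0 0'
python3 go.py 502.5 -199.2 17.8 -0.262
```

```text
clock: 16.23
eef_pos: [499.2, -197.8, 19.7]
tcp_rot: [-3.141, 0.002, -0.262]
contact_force: [-0.3, 0.3, -7.4]
opening: 0.56
grasp_force: 106.9
clock: 16.48
eef_pos: [499.6, -198.0, 18.5]
tcp_rot: [-3.141, 0.001, -0.262]
contact_force: [-1.4, 0.8, -3.7]
opening: 0.559
grasp_force: 107.4
d [3.1 0.4 0.7] rv [-0.     0.001 -0.   ] q5 1.45 t 16.4833 rot [-3.141e+00  1.000e-03 -2.620e-01]
```

It slipped in (free at 19.7, floor met at about 18.5). Press lightly, release, rise, and look.

```bash
H="python3 -m handwheel"
$H '0 0 0 0 0 1.5 0;0 0 0 0 0 0 0;0 0 0 0 0 0 1;0 0 0 0 0 0 1;0 0 0 0 0 0 1'
$H '0 0 0 0 0 0 1;0 0 0 0 0 -30 1;0 0 0 0 0 -40 1;0 0 0 0 0 -40 1;0 0 0 0 0 0 1'
python3 go.py 541.5 -12 -3 -0.262
python3 - <<'E'
from h import *
s=cams.grab_frame("scene")[:,:,::-1];cv2.imwrite("pics/s6.png",s)
cv2.imwrite("pics/c6.png",crop(s,(208,245),5,90,80))
E
```

```text
clock: 16.9
eef_pos: [500.7, -198.4, 17.7]
tcp_rot: [3.141, -0.002, -0.262]
contact_force: [0.7, 0.2, -0.7]
opening: 0.951
grasp_force: 0.0
clock: 17.32
eef_pos: [504.2, -199.8, 134.3]
tcp_rot: [3.14, -0.011, -0.262]
contact_force: [1.3, -0.7, 1.0]
opening: 1.002
grasp_force: 0.0
d [ -14.2 -191.2  136.9] rv [ 0.001 -0.011 -0.   ] q5 1.45 t 17.3167 rot [ 3.14  -0.011 -0.262]
```

View pics/c6.png

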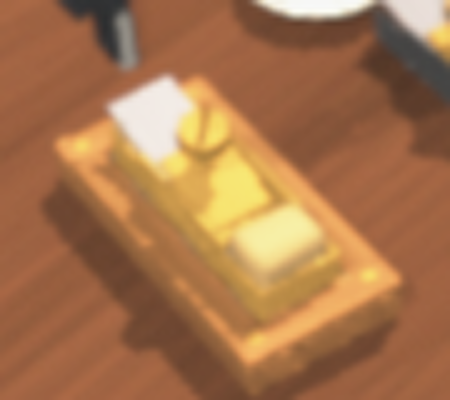

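The brass plane is down in the cradle, well centred; its head is at crop (205,128). Now the dark plane: regrasp it and carry it to the mat.

```bash
H="python3 -m handwheel"
$H '0 0 0 -1.8 -31.9 0 1;0 0 0 -1.8 -31.9 0 1;0 0 0 -1.8 -31.9 0 1;0 0 0 -1.8 -31.9 0 1;0 0 0 -1.8 -31.9 0 1'
$H '0 0 0 -1.8 -31.9 0 1;0 0 0 0 0 10 1;0 0 0 0 0 30 1;0 0 0 0 0 30 1;0 0 0 0 0 0 1'
$H '0 0 0 0 0 30 1;0 0 0 0 0 20 1;0 0 0 0 0 10 1;0 0 0 0 0 6 1;0 0 0 0 0 0 1'
python3 go.py 541.5 -12 -3 -0.262
```

```text
clock: 17.78
eef_pos: [532.2, -40.3, 126.4]
tcp_rot: [3.141, 0.001, -0.263]
contact_force: [0.3, -0.2, -0.6]
opening: 1.0
grasp_force: 0.0
clock: 18.2
eef_pos: [534.8, -10.3, 52.0]
tcp_rot: [3.139, 0.008, -0.262]
contact_force: [-2.0, -0.1, 0.3]
opening: 0.996
grasp_force: 0.0
clock: 18.62
eef_pos: [538.6, -10.7, -9.2]
tcp_rot: [3.141, 0.001, -0.263]
contact_force: [0.0, -0.5, -0.3]
opening: 1.003
grasp_force: 0.0
d [ 3.1  0.6 -6.2] rv [ 0.     0.001 -0.001] q5 1.81 t 18.6167 rot [ 3.141e+00  1.000e-03 -2.630e-01]
```

```bash
H="python3 -m handwheel"
$H '0 0 0 3 0.6 -4 1;0 0 0 0 0 0 0;0 0 0 0 0 0 0;0 0 0 0 0 0 0;0 0 0 0 0 0 0' 100
$H '0 0 0 0 0 0 0;0 0 0 0 0 0 0;0 0 0 0 0 0 0;0 0 0 0 0 0 0'
$H '0 0 0 0 0 -4 0;0 0 0 0 0 -10 0;0 0 0 0 0 -20 0;0 0 0 0 0 -20 0;0 0 0 0 0 0 0'
python3 go.py 578.5 172.5 20 -0.21
```

```text
clock: 19.03
eef_pos: [542.6, -11.9, -3.3]
tcp_rot: [-3.141, -0.002, -0.262]
contact_force: [-3.6, -1.0, 12.8]
opening: 0.567
grasp_force: 103.6
clock: 19.37
eef_pos: [542.6, -11.9, -3.3]
tcp_rot: [-3.141, -0.002, -0.262]
contact_force: [-3.2, -0.8, 12.1]
opening: 0.568
grasp_force: 103.7
clock: 19.78
eef_pos: [543.7, -11.8, 52.5]
tcp_rot: [-3.141, -0.004, -0.262]
contact_force: [2.0, 0.6, -6.8]
opening: 0.565
grasp_force: 105.6
d [ -14.3 -187.    32.6] rv [-0.001 -0.004 -0.052] q5 1.81 t 19.7833 rot [-3.141 -0.004 -0.262]
```

```bash
H="python3 -m handwheel"
$H '0 0 0 -2.2 -20 0 0;0 0 0 -2.2 -33 0 0;0 0 0 -2.2 -33 0 0;0 0 0 -2.2 -33 0 0;0 0 0 -2.2 -33 0 0'
$H '0 0 -0.05 -2.2 -35 0 0;0 0 0 0 0 15 0;0 0 0 0 0 15 0;0 0 0 0 0 10 0;0 0 0 0 0 0 0'
$H '0 0 0 0 0 3 0;0 0 0 0 0 2 0;0 0 0 0 0 0 0'
python3 go.py 578.5 172.5 2.7 -0.21
```

```text
clock: 20.2
eef_pos: [569.9, 139.1, 48.3]
tcp_rot: [3.141, 0.001, -0.263]
contact_force: [0.7, -0.9, -7.7]
opening: 0.562
grasp_force: 105.6
clock: 20.62
eef_pos: [574.9, 171.6, 6.2]
tcp_rot: [3.139, 0.005, -0.212]
contact_force: [-0.5, -1.0, -7.6]
opening: 0.56
grasp_force: 106.0
clock: 20.87
eef_pos: [577.8, 171.9, 4.4]
tcp_rot: [-3.141, -0.0, -0.213]
contact_force: [0.3, 0.3, -7.4]
opening: 0.559
grasp_force: 106.2
d [ 0.5 -0.7  1.7] rv [-0.    -0.    -0.003] q5 2.07 t 20.8667 rot [-3.141 -0.    -0.213]
```

```bash
H="python3 -m handwheel"
$H '0 0 0 0.5 0 2 0;0 0 0 0 0 1 0;0 0 0 0 0 0 0'
$H '0 0 0 0 0 0 1;0 0 0 0 0 0 1;0 0 0 0 0 0 1;0 0 0 0 0 0 1'
$H '0 0 0 0 0 -20 1;0 0 0 0 0 -40 1;0 0 0 0 0 -40 1;0 0 0 0 0 -40 1;0 0 0 0 0 -20 1'
$H '0 0 -0.12 0 0 0 1;0 0 -0.12 0 0 0 1;0 0 -0.12 0 0 0 1;0 0 -0.12 0 0 0 1;0 0 -0.12 0 0 0 1'
python3 - <<'E'
from h import *
s=cams.grab_frame("scene")[:,:,::-1];t=cams.grab_frame("top")[:,:,::-1]
cv2.imwrite("pics/s7.png",s);cv2.imwrite("pics/t7.png",t)
cv2.imwrite("pics/c7.png",np.vstack([np.hstack([crop(s,(208,245),5),crop(t,(331,199),5)]),np.hstack([crop(s,(306,197),5),crop(t,(234,178),5)])]))
E
```

```text
clock: 21.12
eef_pos: [578.8, 172.0, 2.8]
tcp_rot: [-3.141, -0.001, -0.213]
contact_force: [-3.1, -2.5, 4.1]
opening: 0.564
grasp_force: 107.7
clock: 21.45
eef_pos: [578.7, 172.3, 1.8]
tcp_rot: [-3.141, -0.001, -0.212]
contact_force: [-0.6, 0.3, 1.5]
opening: 1.003
grasp_force: 0.0
clock: 21.87
eef_pos: [580.2, 172.8, 166.4]
tcp_rot: [-3.139, -0.005, -0.212]
contact_force: [0.9, 0.9, -0.7]
opening: 0.996
grasp_force: 0.0
clock: 22.28
eef_pos: [578.2, 172.2, 161.6]
tcp_rot: [3.142, -0.001, 0.394]
contact_force: [-0.4, 1.4, -0.1]
opening: 1.001
grasp_force: 0.0
```

View pics/c7.png

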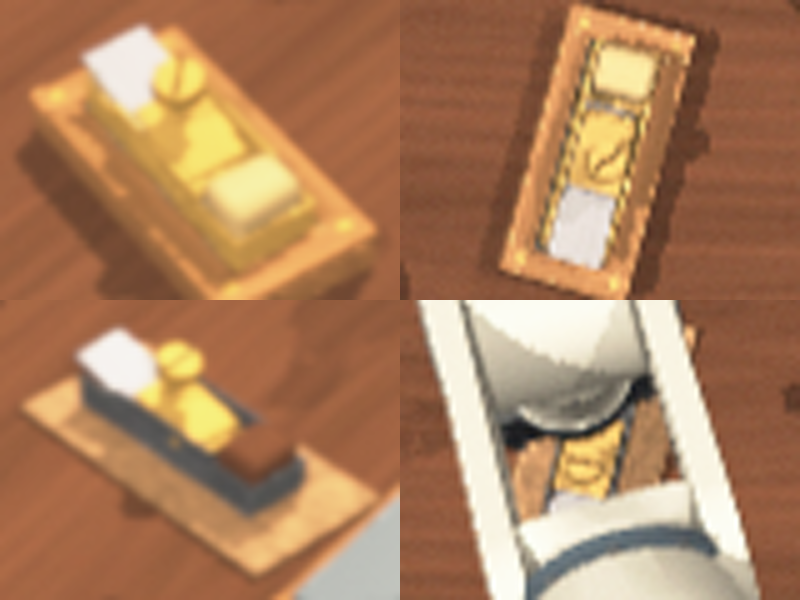

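Both places are right: brass in the cradle (head at scene crop (180,80), top crop (602,160)), dark squarely on the mat. Now I calibrate the tip offset from earlier pictures and turn the wrist half round so the screw stroke fits the joint range.

```bash
python3 - <<'E'
from h import *
from scipy.optimize import minimize_scalar as ms
for X,uv,nm in(((558.7,161.0,102.7),(299.7,164.5),"open"),((503.1,-200,92),(205.7,226.1),"0.3")):
    o=ms(lambda z:np.linalg.norm(proj("scene",[X[0],X[1],z])[0]-uv),bounds=(50,250),method="bounded");print(nm,"tip-TCP",o.x-X[2],o.fun)
a=((180.5)/5-.5+168,80.5/5-.5+215);b=(202.5/5-.5+291,160.5/5-.5+169)
print(tri(a,b),onz("top",b,79))
E
H="python3 -m handwheel"
$H '0 0 -0.124 0 0 0 1;0 0 -0.124 0 0 0 1;0 0 -0.124 0 0 0 1;0 0 -0.124 0 0 0 1;0 0 -0.124 0 0 0 1'
$H '0 0 -0.124 0 0 0 1;0 0 -0.124 0 0 0 1;0 0 -0.124 0 0 0 1;0 0 -0.124 0 0 0 1;0 0 -0.124 0 0 0 1'
$H '0 0 -0.124 0 0 0 1;0 0 -0.124 0 0 0 1;0 0 -0.124 0 0 0 1;0 0 -0.124 0 0 0 1;0 0 -0.124 0 0 0 1'
$H '0 0 -0.124 0 0 0 1;0 0 -0.124 0 0 0 1;0 0 -0.124 0 0 0 1;0 0 -0.124 0 0 0 1;0 0 -0.124 0 0 0 1'
python3 go.py 500 -198 160 2.88
```

```text
open tip-TCP 24.543936306308396 0.8609110734554188
0.3 tip-TCP 9.759988406041487 1.1466924291641265
(array([ 490.00149792, -193.38209694,   73.93350522]), np.float64(0.17283069910755758)) [ 489.58199187 -192.43285735   79.        ]
clock: 22.8
eef_pos: [578.1, 172.2, 161.3]
tcp_rot: [3.142, -0.0, 1.009]
contact_force: [0.0, -0.1, -0.5]
opening: 0.997
grasp_force: 0.0
clock: 23.22
eef_pos: [578.1, 172.2, 161.3]
tcp_rot: [3.141, -0.0, 1.629]
contact_force: [-0.2, 0.5, 0.1]
opening: 0.997
grasp_force: 0.0
clock: 23.63
eef_pos: [578.2, 172.2, 161.3]
tcp_rot: [3.141, 0.0, 2.249]
contact_force: [-1.1, 0.2, 0.2]
opening: 1.002
grasp_force: 0.0
clock: 24.05
eef_pos: [578.1, 172.2, 161.3]
tcp_rot: [3.142, 0.0, 2.869]
contact_force: [-0.8, 0.9, 0.2]
opening: 1.0
grasp_force: 0.0
d [ -24.4 -377.5    1.3] rv [ 0.     0.    -0.011] q5 -1.01 t 24.05 rot [3.142 0.    2.869]
```

```bash
cat > go2.py <<'E'
# python3 go2.py s [psi]: move to TCP = head centre + s*axis, tool along the screw axis; current tool axes
import sys; from h import *
from scipy.spatial.transform import Rotation as Ro
s=float(sys.argv[1]);psi=float(sys.argv[2]) if len(sys.argv)>2 else 0
w=-0.262;px=np.array([np.cos(w),np.sin(w),0]);py=np.array([-np.sin(w),np.cos(w),0]);k=np.radians(12)
a=px*np.sin(k)+np.array([0,0,np.cos(k)]);Ph=np.array([487.9,-194,72])
S=r.sense();A=Ro.from_euler("xyz",S["tcp_rot"]);B=Ro.from_matrix(np.c_[np.cross(py,-a),py,-a])*Ro.from_rotvec([0,0,psi])
print("d",A.inv().apply(Ph+s*a-S["eef_pos"]).round(1),"rv",(A.inv()*B).as_rotvec().round(3),"q",S["qpos"].round(2),"t",S["clock"])
E
H="python3 -m handwheel"
$H '0 0 0 -2.2 -37.7 0 1;0 0 0 -2.2 -37.7 0 1;0 0 0 -2.2 -37.7 0 1;0 0 0 -2.2 -37.7 0 1;0 0 0 -2.2 -37.7 0 1'
$H '0 0 0 -2.2 -37.7 0 1;0 0 0 -2.2 -37.7 0 1;0 0 0 -2.2 -37.7 0 1;0 0 0 -2.2 -37.7 0 1;0 0 0 -2.2 -37.7 0 1'
$H '0 0.105 0 0 0 0 1;0 0.104 0 0 0 0 1;0 0 0 0 0 0 1;0 0 0 0 0 0 1;0 0 0 0 0 0 1'
python3 go2.py 50
```

```text
clock: 24.47
eef_pos: [537.2, -13.7, 161.4]
tcp_rot: [3.141, 0.0, 2.863]
contact_force: [0.7, 0.4, -0.0]
opening: 0.998
grasp_force: 0.0
clock: 24.88
eef_pos: [496.8, -198.5, 161.5]
tcp_rot: [-3.142, 0.001, 2.863]
contact_force: [0.7, 0.4, -0.8]
opening: 1.0
grasp_force: 0.0
clock: 25.3
eef_pos: [497.1, -196.3, 160.8]
tcp_rot: [-3.141, -0.208, 2.866]
contact_force: [-0.7, 0.5, 0.2]
opening: 1.003
grasp_force: 0.0
d [-9.1 -0.1 38.9] rv [ 0.002  0.002 -0.013] q [-0.37  0.39  1.73 -0.02  1.22 -1.65] t 25.3
```

```bash
H="python3 -m handwheel"
$H '0 0 -0.013 -9 0 13 1;0 0 0 0 0 13 1;0 0 0 0 0 13 1;0 0 0 0 0 0 1;0 0 0 0 0 0 1'
python3 go2.py -21
python3 - <<'E'
from h import *
from scipy.spatial.transform import Rotation as Ro
s=cams.grab_frame("scene")[:,:,::-1];cv2.imwrite("pics/s8.png",s)
S=r.sense();A=Ro.from_euler("xyz",S["tcp_rot"]);e=S["eef_pos"];tip=e+A.apply([0,0,-24.5])
p=proj("scene",[tip,e+[0,0,24.5],tip+A.apply([0,49,0]),tip+A.apply([0,-49,0])]);c=(208,225);im=crop(s,c,7,80,80)
for k,a in enumerate(((p-np.array(c)+40+.5)*7).astype(int)): cv2.circle(im,tuple(map(int,a)),3,[(0,0,255),(0,255,0),(255,0,0),(255,0,0)][k],-1)
cv2.imwrite("pics/c8.png",im)
E
```

```text
clock: 25.72
eef_pos: [497.2, -196.2, 121.5]
tcp_rot: [3.139, -0.209, 2.881]
contact_force: [1.1, 0.4, -0.3]
opening: 1.002
grasp_force: 0.0
d [-0.9 -0.4 71.4] rv [0.002 0.001 0.001] q [-0.37  0.44  1.76 -0.02  1.15 -1.67] t 25.7167
```

View pics/c8.png

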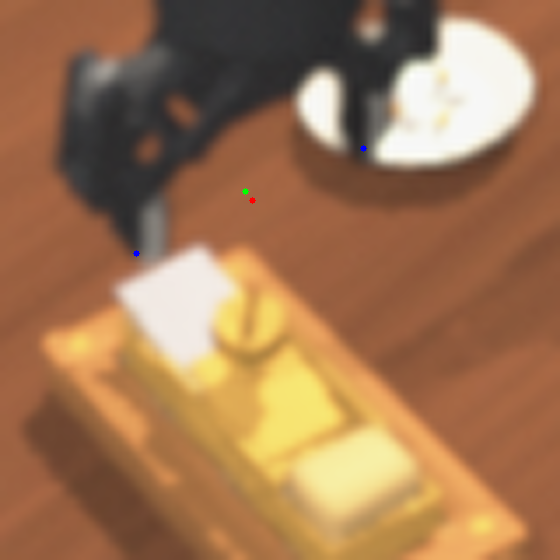

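The open fingertips at crop (145,258) and (368,155) match the prediction using a tool-axis offset (red dot), straddling the head at (248,318). Descending along the screw axis.

```bash
H="python3 -m handwheel"
$H '0 0 0 -0.9 -0.4 18 1;0 0 0 0 0 18 1;0 0 0 0 0 15 1;0 0 0 0 0 10 1;0 0 0 0 0 0 1'
$H '0 0 0 0 0 5 1;0 0 0 0 0 5 1;0 0 0 0 0 0 1;0 0 0 0 0 0 1'
python3 go2.py -21
```

```text
clock: 26.18
eef_pos: [485.5, -193.7, 60.6]
tcp_rot: [3.139, -0.211, 2.881]
contact_force: [-0.1, 0.5, -0.7]
opening: 1.0
grasp_force: 0.0
clock: 26.52
eef_pos: [484.8, -193.7, 51.9]
tcp_rot: [3.139, -0.208, 2.881]
contact_force: [0.3, 0.8, -0.7]
opening: 0.999
grasp_force: 0.0
d [1.2 0.5 0.7] rv [0.002 0.001 0.001] q [-0.37  0.52  1.82 -0.02  1.01 -1.66] t 26.5167
```

```bash
H="python3 -m handwheel"
$H '0 0 0 1 0.5 0 0;0 0 0 0 0 0 0;0 0 0 0 0 0 0;0 0 0 0 0 0 0;0 0 0 0 0 0 0' 40
$H '0 0 0 0 0 0 0;0 0 0 0 0 0 0;0 0 0 0 0 0 0'
python3 go2.py -21; python3 -c "
from rig import r;print(r.sense()['wrist_torque'])"
```

```text
clock: 26.93
eef_pos: [483.9, -193.1, 52.0]
tcp_rot: [3.139, -0.209, 2.881]
contact_force: [-2.4, -7.1, 5.0]
opening: 0.305
grasp_force: 42.5
clock: 27.18
eef_pos: [483.9, -193.2, 52.1]
tcp_rot: [3.139, -0.209, 2.881]
contact_force: [-0.8, -3.3, 3.8]
opening: 0.307
grasp_force: 39.3
d [0.1 0.2 0.6] rv [0.002 0.001 0.001] q [-0.37  0.52  1.83 -0.02  1.   -1.66] t 27.1833
[-0.37694066  0.16062444  0.10624118]
```

```bash
cat > tq.py <<'E'
from rig import r
from scipy.spatial.transform import Rotation as Ro
S=r.sense();A=Ro.from_euler("xyz",S["tcp_rot"]).inv();print("T",A.apply(S["wrist_torque"]).round(2),"F",A.apply(S["contact_force"]).round(1),"q5",S["qpos"][5].round(3),"grip",round(S["grasp_force"],1),round(S["opening"],3),S["clock"])
E
H="python3 -m handwheel"
$H '0 0 0.1 0 0 0 0;0 0 0.1 0 0 0 0;0 0 0.1 0 0 0 0;0 0 0.1 0 0 0 0;0 0 0.1 0 0 0 0' >/dev/null; python3 tq.py
$H '0 0 0.1 0 0 0 0;0 0 0.1 0 0 0 0;0 0 0.1 0 0 0 0;0 0 0.1 0 0 0 0;0 0 0.1 0 0 0 0' >/dev/null; python3 tq.py
$H '0 0 0.1 0 0 0 0;0 0 0.1 0 0 0 0;0 0 0.1 0 0 0 0;0 0 0.1 0 0 0 0;0 0 0.1 0 0 0 0' >/dev/null; python3 tq.py
python3 go2.py -21 1.5
```

```text
T [-0.3  -0.06 -0.06] F [-0.3 -0.3 -2.3] q5 -1.159 grip 39.3 0.307 27.6
T [-0.85  0.14 -0.08] F [ 1.7  2.6 -1. ] q5 -0.659 grip 39.2 0.307 28.0167
T [-0.84  0.19 -0.12] F [1.2 3.  1.4] q5 -0.159 grip 39.3 0.31 28.4333
d [-0.5 -1.   0.4] rv [ 0.003 -0.003 -0.004] q [-0.37  0.52  1.83 -0.02  1.   -0.16] t 28.4333
```

```bash
H="python3 -m handwheel"
$H '0 0 0.1 0 0 0 0;0 0 0.1 0 0 0 0;0 0 0.1 0 0 0 0;0 0 0.1 0 0 0 0;0 0 0 0 0 0 0' >/dev/null; python3 tq.py
$H '0 0 0.08 0 0 0 0;0 0 0.08 0 0 0 0;0 0 0 0 0 0 0' >/dev/null; python3 tq.py
$H '0 0 0.08 0 0 0 0;0 0 0 0 0 0 0' >/dev/null; python3 tq.py
$H '0 0 0.08 0 0 0 0;0 0 0 0 0 0 0' >/dev/null; python3 tq.py
```

```text
T [-0.66  0.18  0.08] F [0.5 1.5 2.1] q5 0.24 grip 39.4 0.308 28.85
T [-0.61  0.16  0.03] F [0.9 2.3 3.5] q5 0.396 grip 39.5 0.307 29.1
T [-0.61  0.15  0.09] F [0.4 2.5 3.2] q5 0.475 grip 39.5 0.304 29.2667
T [-0.54  0.24  0.05] F [2.2 1.6 3.1] q5 0.554 grip 39.5 0.308 29.4333
```

```bash
H="python3 -m handwheel"
$H '0 0 0.08 0 0 0 0;0 0 0 0 0 0 0' >/dev/null; python3 tq.py
$H '0 0 0.08 0 0 0 0;0 0 0 0 0 0 0' >/dev/null; python3 tq.py
$H '0 0 0.08 0 0 0 0;0 0 0 0 0 0 0' >/dev/null; python3 tq.py
$H '0 0 0.08 0 0 0 0;0 0 0 0 0 0 0' >/dev/null; python3 tq.py
```

```text
T [-0.53  0.25  0.01] F [0.6 0.4 4.5] q5 0.634 grip 39.5 0.306 29.6
T [-0.45  0.29  0.07] F [0.7 1.4 4.7] q5 0.713 grip 39.6 0.31 29.7667
T [-0.43  0.27  0.08] F [1.1 1.8 5.2] q5 0.793 grip 39.6 0.306 29.9333
T [-0.08  0.56 -0.56] F [ 3.8 -0.5  5.2] q5 0.872 grip 39.7 0.302 30.1
```

```bash
H="python3 -m handwheel"
$H '0 0 0.04 0 0 0 0;0 0 0 0 0 0 0;0 0 0 0 0 0 0' >/dev/null; python3 tq.py
$H '0 0 -0.04 0 0 0 0;0 0 0 0 0 0 0' >/dev/null; python3 tq.py
$H '0 0 -0.04 0 0 0 0;0 0 0 0 0 0 0' >/dev/null; python3 tq.py
```

```text
T [-0.24  0.08 -0.41] F [-0.5  0.   4.3] q5 0.91 grip 39.8 0.307 30.35
T [-0.12 -0.09 -0.03] F [-0.4  0.5  4.6] q5 0.871 grip 39.8 0.309 30.5167
T [-0.18 -0.07 -0.03] F [-1.  -1.7  5.7] q5 0.833 grip 39.8 0.304 30.6833
```

```bash
H="python3 -m handwheel"
$H '0 0 -0.1 0 0 0 0;0 0 -0.1 0 0 0 0;0 0 -0.1 0 0 0 0;0 0 -0.1 0 0 0 0;0 0 -0.1 0 0 0 0' >/dev/null; python3 tq.py
$H '0 0 -0.1 0 0 0 0;0 0 -0.1 0 0 0 0;0 0 -0.1 0 0 0 0;0 0 -0.1 0 0 0 0;0 0 -0.1 0 0 0 0' >/dev/null; python3 tq.py
$H '0 0 -0.1 0 0 0 0;0 0 -0.1 0 0 0 0;0 0 -0.1 0 0 0 0;0 0 -0.1 0 0 0 0;0 0 -0.1 0 0 0 0' >/dev/null; python3 tq.py
$H '0 0 -0.02 0 0 0 0;0 0 0 0 0 0 0;0 0 0 0 0 0 0;0 0 0 0 0 0 0;0 0 0 0 0 0 0'; python3 tq.py
python3 - <<'E'
from h import *
cv2.imwrite("pics/s9.png",cams.grab_frame("scene")[:,:,::-1])
a=cv2.imread("pics/s9.png").astype(int);b=cv2.imread("pics/scene0.png").astype(int)
m=(abs(a-b).sum(2)>120).astype(np.uint8)
n,_,st,ce=cv2.connectedComponentsWithStats(m)
for i in range(1,n):
    if st[i,4]>12: print(st[i],ce[i].round())
b=cv2.imread("pics/s7.png").astype(int)
print("dark plane/mat region changed px:",(abs(a-b).sum(2)>90)[165:225,270:345].sum())
E
```

```text
T [ 0.04 -0.14  0.09] F [ 0.3 -1.4  3.3] q5 0.331 grip 40.0 0.305 31.1
T [ 0.11 -0.07  0.08] F [-0.7 -2.8  2.6] q5 -0.169 grip 40.0 0.307 31.5167
T [ 0.12 -0.13  0.05] F [ 0.8 -2.7  2.8] q5 -0.669 grip 40.1 0.305 31.9333
clock: 32.35
eef_pos: [483.6, -192.8, 51.9]
tcp_rot: [-2.968, -0.118, 1.889]
contact_force: [-3.9, -0.4, -0.2]
opening: 0.305
grasp_force: 40.2
T [ 0.25  0.09 -0.03] F [ 0.8 -3.7  0.9] q5 -0.683 grip 40.2 0.305 32.35
[ 100    0   41   49 1001] [120.  23.]
[ 133    0   58   48 2007] [162.  19.]
[191   0  15  23 281] [198.  10.]
[  0  27  16  26 215] [ 5. 37.]
[ 149   40   92  197 6769] [200. 133.]
[139  57   4   6  15] [141.  60.]
[90 61  9  8 35] [95. 65.]
[128  66  10   6  31] [132.  68.]
[177  69  11  13  38] [181.  73.]
[ 87  73  12  27 138] [92. 86.]
[178  75  14  21 216] [184.  86.]
[99 77  5 13 24] [101.  83.]
[145  80   4   6  17] [147.  83.]
[110  98  15  15 123] [116. 105.]
[137  99  10  11  50] [141. 104.]
[ 95 101   6  10  31] [ 98. 105.]
[154 100   4  11  24] [155. 106.]
[175 147   5  10  29] [177. 152.]
[  0 168  12  42 292] [  4. 188.]
[287 173  11  14  58] [292. 179.]
[276 174  51  36 607] [304. 195.]
[299 175   8   7  24] [303. 178.]
[136 224  13   7  44] [142. 227.]
[187 231  44  37 509] [212. 252.]
[ 34 280  67  51 872] [ 66. 304.]
[ 25 306   8   6  21] [ 29. 309.]
[ 13 310  15  14  71] [ 20. 316.]
[159 313  22  25  98] [170. 324.]
[  1 317  20  20 165] [ 10. 326.]
[ 28 323  13  12  59] [ 34. 329.]
[ 16 333  14  16  98] [ 23. 341.]
[105 342  77  42 208] [146. 359.]
[124 368  48  16 218] [145. 378.]
dark plane/mat region changed px: 0
```

```bash
python3 -c "
from rig import r;print(r.sign_off())"
```

```text
the job is handed in; nothing more can be done
None
```

The job is handed in and the sign-off gave no verdict: the planes are swapped, and the brass screw was turned to its stop, backed off a quarter turn and is still gripped; my first grasp caught the dark plane by its screw head and shifted it about 25 mm, with its screw looking unturned in the pictures.

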